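Demagnetise fasteners: load the tray, then hold the spring-return key switch on

TASK

Lay the two bolts and the nut in the shallow tray of the grey bench demagnetiser. Then take the key from its wooden block, push it fully home in the demagnetiser's keyway (wiggle it a little where the pins stick) and turn it clockwise a quarter turn to the stop. The switch springs back when let go, so finish while still gripping the key and holding it turned; leave the tape roll, the wood off-cut and the tape measure where they are.

Things in the scene. Friction and masses are not known exactly. Their poses are not given: they have to be found in the camera images.
- demagnetiser: Grey steel box fixed to the bench, 130 mm (its x) x 220 mm (its y) x 50 mm high; origin at the centre of its underside, z up. The open tray takes up its -y half, the key switch its +y half.
- tray (a point): Centre of the tray's floor, 35.5 mm above the bench; axes as the demagnetiser's. The tray is open above, inside 106 mm (x) x 110 mm (y); its walls rise 14.5 mm above the floor.
- keyway (a point): Centre of the keyway's mouth, on the top of the 46 mm square steel plate on the demagnetiser, 52 mm above the bench, 103 mm from the tray's centre; axes as the demagnetiser's. The keyway is an upright slot 15.2 mm long (along x) and 6.2 mm wide (along y), mouth chamfered by 2.5 mm. The plate is 6 mm thick; the turning barrel, with the same slot, lies close below it.
- key_home (a point): Where the key's tip stands when the key is home: 20 mm straight below keyway, key collar on the plate. On the way two stiff, sticky pins, met at about 11 and 15 mm depth, resist with roughly 3 to 12 N; rocking by 2 or 3 degrees helps. Only 18 mm deep or more is the blade clear of the plate so that the key can turn; while turned it cannot be pulled out.
- barrel (a joint): Turn of the lock barrel, rad: 0 at rest (slot along the demagnetiser's x), grows as the key turns clockwise seen from above, stop at 1.5. A spring (0.03 N m at 0, 0.12 N m at the stop) turns it back when let go. The key has up to about 0.09 rad of play in it.
- key: Loose key of about 60 g, standing tip down in the wooden key block. Origin at the tip's end, z up along the key. From the tip up: steel blade 14 mm (x) x 5 mm (y) x 12 mm high, tapered over the lowest 6 mm to 7.6 x 2.4 mm; round shank 5 mm thick; collar 20 mm across at 20 to 23 mm; neck 10 mm thick. It fits the keyway both ways round, x along the keyway's x.
- key_head (a point): Centre of the key's black plastic head, 44 mm above the tip; axes as the key's. The head is 28 mm wide (x), 10 mm thick (y) and 28 mm high: pinch it across its thickness (y).
- key_block: Wooden block fixed to the bench, 60 x 46 mm on an 84 x 70 mm foot, top 32 mm above the bench; origin at the centre of its underside. The key stands in a slot in its middle (17 mm along this x, 8 mm along this y, a loose fit), 20 mm deep, its collar on the block's top: lift it straight up.
- bolt_long: The longer steel bolt, 58 mm long, lying along its y (head towards +y); shank 12 mm thick from y = -29 to +21 mm, head 20 mm (x) x 8 mm (y) x 17 mm high. Origin on the bench below its middle.
- bolt_long_mid (a point): Middle of the longer bolt, on its axis, 8 mm above the bolt's origin.
- bolt_short: The shorter steel bolt, 48 mm long, lying along its y (head towards +y); shank 12 mm thick from y = -24 to +16 mm, head 20 mm (x) x 8 mm (y) x 17 mm high. Origin on the bench below its middle.
- bolt_short_mid (a point): Middle of the shorter bolt, on its axis, 8 mm above the bolt's origin.
- nut: Steel hexagon nut lying flat, 23 mm (its x, across flats) x 27 mm (its y, across corners) x 13 mm high; origin at the centre of its underside.
- nut_mid (a point): Centre of the nut, 6.5 mm above its origin.
- tape_roll: Bystander: roll of black tape lying flat, 58 mm across, 19 mm high; origin at the centre of its underside.
- offcut: Bystander: flat wood off-cut 40 mm (x) x 140 mm (y) x 22 mm; origin at the centre of its underside.
- tape_measure: Bystander: tape measure standing on edge, 36 mm (x) x 83 mm (y) x 63 mm high; origin at the centre of its underside.

How it is judged:
By the outcome, as a careful person would: the job done as asked, in the order asked, and still so for the second after the job is handed in, while the arm keeps its last pose, push and grip.
It also fails if it takes over 64 s, if anything falls off the work surface, if the arm or the gripper's body presses on something with over 40 N, if the wrist force passes 120 N, or if a joint passes its speed limit or range.

ROBOT

A 6-joint arm with a two-finger parallel gripper is mounted at the origin on a cart in front of the work surface, level with it; the furniture and walls round the work are solid. World frame = base frame: x ahead of the robot, y to its left, z up, the work surface at z = 0. Lengths are in m, angles in degrees, forces in N, time in s.
With the tool pointing down it reaches from about 0.4 to 0.825 m from the base axis. Payload 7 kg.
Tool frame: the origin (TCP) lies between the finger pads; the fingertips stand 25 mm ahead of it and the grasp point (between the pads) lies 6 mm ahead of it; z points along the fingers, y is the line along which they close (so a half turn about z gives the same grasp; the last joint's range is limited). The gripper opens to 88 mm and grips with 3 to 60 N. Pads are 19 mm wide; open, the fingers measure 130 mm over their backs; the gripper's body (78 mm by 193 mm) begins 47 mm behind the grasp point.
Start: joints at [91.335, 20.546, 0.682, 0, -70.136, -16.507], TCP at [0.177, 0.651, 0.252] pointing down, gripper open.
Joint ranges: [-176.03, 176.03], [-82.01, 121.73], [-58.28, 71.71], [-173.87, 95.51], [-174.79, -0.11], [-173.66, 173.66]. Speed limits (degrees/s): [136.94, 136.94, 172.46, 180, 180, 180].

INTERFACE

Orientations are given as [roll, pitch, yaw] about the fixed x, y, z axes, in that order (R = Rz(yaw) Ry(pitch) Rx(roll)).
In Python, from plant import ctrl gives the robot as it stands.
- The arm moves only by the shell command python3 drive.py FILE, which reads ROWS from the file FILE. ROWS is a JSON object whose key "moves" holds a list of rows, 1 to 8 of them, each of 5 numbers: dx, dy, dz in mm, then a turn about the tool's z in units of 5 degrees, then the finger opening in m; each row is the pose to reach, as a shift and turn from the pose commanded when the command began, along the tool's axes at that moment; what a row does not reach only later rows make up. A row lasts 1/8 s, in which the tool goes at most 0.0625 m and 10.7 degrees, less where a joint would pass 70% of its speed; a pose out of reach is approached as far as the arm can. The fingers move at their own pace and stop on an object; the grip force is fixed at half the most. Time passes only in rows, so rows that do not move let the fingers close. It prints the time, the measured TCP pose, the force, the opening and the grip force at its end. Input that does not fit is refused with a message, and nothing moves.
- ctrl.get_obs(): the state, without advancing time (a new reading comes with each control period).
- ctrl.snapshot(name): name is "scene" or "top" or "wrist"; returns a dict with "frame" (400x640x3 uint8, red, green, blue), "z_map" (400x640 float32, m along the optical axis (not along the pixel's ray), 0 where there is no reading), "fovy" (degrees; the focal length in pixels is half the picture's height over the tangent of half this angle, whatever the lens; pixels are square), "cx", "cy" (the principal point, pixels), "R" (3x3) and "t" (3): a world point X has camera coordinates R X + t; the wrist camera has in their place "T_tool_cam" (4x4, takes a point from camera to tool coordinates, whose origin is the TCP and whose axes are the flange's). Camera axes: x right, y down, z forward; pixel columns grow to the right and rows downward; lengths in m; the calibration is good to about 2 mm. The wrist camera is an equidistant fisheye: a pixel r from the principal point sees the ray r / f radians off the axis. A picture is of the moment at which its call begins: read the wrist's pose just before it.
- ctrl.close_job(): hands the job in; it is judged then, once.
The state is a dict: "clock": time; "joint_pos": joint angles; "qvel": joint speeds; "tau": joint torques, N m; "tool_pos": TCP position; "orientation": TCP orientation; "force": force on the tool from outside, world axes, zero at the start; "moment": the same for the moment, N m; "opening": finger opening in m; "gripper_force": force on a finger pad.
Only numpy, scipy, OpenCV 4.12 (cv2) and the standard library are available. Lean on these libraries where they do the work, as an engineer would, in place of code of your own. Each camera call takes 0.05 s, during which the arm holds its last target. There are 200 camera calls.

## Working session

There is one attempt and no reset: what is moved stays moved. The work goes in short steps, Python scripts to look and compute and a shell command to move; the robot and the scene stay as the last step left them, time stands still between calls to the robot, and variables do not carry over. Pictures are saved under pics/ and viewed, at most 10 in all, crops included, and the job is handed in when it is done.

```bash
ls; mkdir -p pics
python3 - <<'E'
from plant import ctrl
import cv2,numpy as np
o=ctrl.get_obs();print(o)
for n in("scene","top"):
    s=ctrl.snapshot(n);cv2.imwrite(f"pics/{n}0.png",s["frame"][:,:,::-1]);np.savez(f"pics/{n}0.npz",**{k:v for k,v in s.items()})
    print(n,s["fovy"],s["cx"],s["cy"],s.get("R"),s.get("t"))
s=ctrl.snapshot("wrist");np.savez("pics/wrist0.npz",**s);cv2.imwrite("pics/wrist0.png",s["frame"][:,:,::-1]);print(s["fovy"],s["cx"],s["cy"],s["T_tool_cam"])
E
```

```text
drive.py
pics
plant.py
{'clock': 0.0, 'joint_pos': array([ 9.13373315e+01,  2.05919836e+01,  6.34699928e-01, -1.92864724e-02,
       -7.01353262e+01, -1.65098284e+01]), 'qvel': array([ 0.04099215,  0.01005413,  0.03756973, -0.02609715, -0.0265429 ,
       -0.10849526]), 'tau': array([-3.00520887e-04, -5.82728148e+01,  2.93062985e+01,  6.99721590e+00,
        7.21115386e-03, -1.57540599e-04]), 'tool_pos': array([0.17654155, 0.65105366, 0.25062611]), 'orientation': array([ 1.79906056e+02, -8.93727556e-03, -1.51790577e+01]), 'force': array([ 0.09411301, -0.53371043, -0.04449245]), 'moment': array([-0.06514023,  0.00184892,  0.01431673]), 'gripper_force': 0.0, 'opening': 0.08765672833404853}
scene 47.75144941370324 315.92015283354567 195.7908722449645 [[ 0.72061999 -0.69313741 -0.016351  ]
 [-0.43675954 -0.43550859 -0.78712983]
 [ 0.53846813  0.57436295 -0.61657057]] [-0.40497056  0.27788516  1.21559378]
top 56.08382084544321 320.01532179699313 201.06300942052727 [[ 0.0194344  -0.99972175 -0.01336862]
 [-0.98399099 -0.01675596 -0.17742879]
 [ 0.17715542  0.01660282 -0.98404284]] [-0.0358921  0.5204598  1.2975999]
65.70646984690485 318.0436356452775 205.61766015187885 [[-7.54178842e-05 -9.59404702e-01 -2.82032997e-01  7.46677187e-02]
 [ 9.99999965e-01 -1.44120107e-04  2.22852032e-04 -1.11058141e-04]
 [-2.54451913e-04 -2.82032971e-01  9.59404679e-01 -1.33966670e-01]
 [ 0.00000000e+00  0.00000000e+00  0.00000000e+00  1.00000000e+00]]
```
View pics/scene0.png

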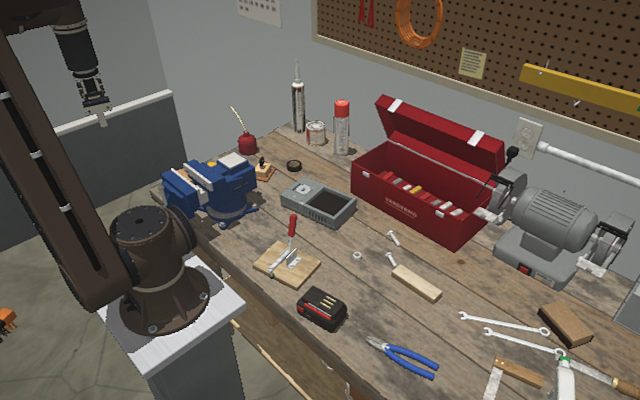

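View pics/top0.png

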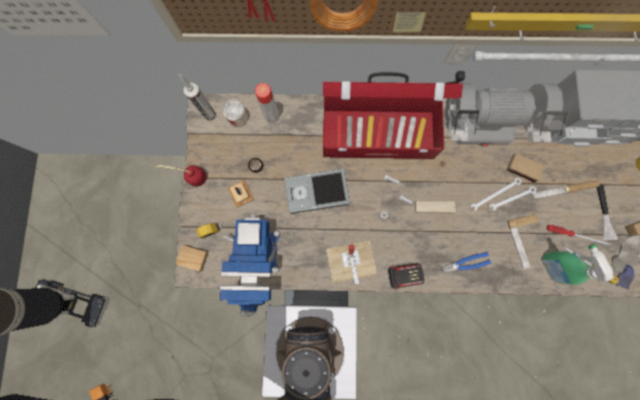

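The top view shows the demagnetiser at about (317,190), its tray on the right and its key switch at (300,192). The key block is at (240,192), the bolts at (392,180) and (407,200), the nut at (384,215), the tape roll at (256,165), the off-cut at (436,207) and the tape measure at (207,230). I'll compute rough positions from the depth map.

Create h.py:
```python
import numpy as np, cv2
from scipy.spatial.transform import Rotation as Ro
def f(s): return 200/np.tan(np.radians(float(s["fovy"]))/2)
def load(n): return dict(np.load(f"pics/{n}.npz"))
def rays(s,uv):
    """origin, unit-z (fixed) or unit ray (wrist) directions in world"""
    uv=np.atleast_2d(np.array(uv,float)); d=(uv-[float(s["cx"]),float(s["cy"])])/f(s)
    if "T_tool_cam" in s:
        r=np.linalg.norm(d,axis=1,keepdims=True); k=np.where(r>1e-9,np.tan(r)/np.maximum(r,1e-9),1)
        v=np.c_[d*k,np.ones(len(d))]
        T=np.eye(4);T[:3,:3]=Ro.from_euler("xyz",s["ori"],degrees=True).as_matrix();T[:3,3]=s["pos"];T=T@s["T_tool_cam"]
        return T[:3,3],v@T[:3,:3].T
    v=np.c_[d,np.ones(len(d))]
    return -s["R"].T@s["t"],v@s["R"]
def at_z(s,uv,z):
    o,v=rays(s,uv); return o+v*((z-o[2])/v[:,2])[:,None]
def depth_pts(s,uv):
    o,v=rays(s,uv); uv=np.atleast_2d(uv).astype(int); z=s["z_map"][uv[:,1],uv[:,0]]; return o+v*z[:,None]
def tri(views):
    """views: list of (s,uv) of the same point -> point, residual"""
    A=np.zeros((3,3));b=np.zeros(3);L=[]
    for s,uv in views:
        o,v=rays(s,uv);v=v[0]/np.linalg.norm(v[0]);P=np.eye(3)-np.outer(v,v);A+=P;b+=P@o;L.append((o,P))
    X=np.linalg.solve(A,b);return X,[np.linalg.norm(P@(X-o)) for o,P in L]
def snap(name,cam="wrist"):
    from plant import ctrl
    ob=ctrl.get_obs();s=dict(ctrl.snapshot(cam))
    if cam=="wrist": s["pos"]=ob["tool_pos"];s["ori"]=ob["orientation"]
    np.savez(f"pics/{name}.npz",**s);cv2.imwrite(f"pics/{name}.png",s["frame"][:,:,::-1]);return s
def togo(target,yaw=None,tz=None):
    """row (dx,dy,dz,turn) from measured pose to TCP target, tool y axis yaw"""
    from plant import ctrl
    ob=ctrl.get_obs();R=Ro.from_euler("xyz",ob["orientation"],degrees=True).as_matrix()
    d=R.T@(np.array(target)-ob["tool_pos"]);return np.round(d,4),ob
```

```bash
python3 - <<'E'
from h import *
np.set_printoptions(precision=3,suppress=True)
s=load("top0")
P=dict(keyblk=(240,192),keysw=(300,192),tray=(330,190),bA=(392,180),bB=(407,200),nut=(384,215),roll=(256,165),off=(436,207),meas=(207,230),vise=(250,232),toggle=(352,252),toolbox=(375,150),clamphd=(351,247))
for k,v in P.items(): print(k,depth_pts(s,v))
E
echo '{"moves":[[0,0,0,0,0.088]]}' > mv.in && python3 drive.py mv.in
```

```text
keyblk [[0.549 0.262 0.049]]
keysw [[0.554 0.047 0.041]]
tray [[ 0.566 -0.062  0.029]]
bA [[ 0.612 -0.291  0.007]]
bB [[ 0.537 -0.344  0.011]]
nut [[ 0.482 -0.262 -0.003]]
roll [[0.663 0.218 0.003]]
off [[ 0.511 -0.448  0.017]]
meas [[0.409 0.368 0.059]]
vise [[0.394 0.194 0.172]]
toggle [[ 0.339 -0.136  0.131]]
toolbox [[ 0.694 -0.216  0.109]]
clamphd [[ 0.353 -0.13   0.168]]
clock: 0.28
tool_pos: [0.1766, 0.6513, 0.2512]
orientation: [180.0, -0.0, -15.2]
force: [0.8, 0.8, -0.9]
opening: 0.0876
gripper_force: 0.0
```

The manual's scale: shifts go in mm and turns go in units of 5 degrees. Converting my numbers, 0.287 m is 287, -0.08 m is -80.

```bash
echo '{"moves":[[433,287,-80,0,0.088],[433,287,-80,0,0.088],[433,287,-80,0,0.088],[433,287,-80,0,0.088],[433,287,-80,0,0.088],[433,287,-80,0,0.088],[433,287,-80,0,0.088],[433,287,-80,0,0.088]]}' > mv.in && python3 drive.py mv.in | head -3; python3 -c "
from h import *
print(togo([.51,.2,.33])[0])"
```

```text
clock: 1.27
tool_pos: [0.5037, 0.2785, 0.3283]
orientation: [-180.0, -0.0, -15.2]
[ 0.0266  0.0741 -0.0018]
```

In the tool's units: 0.05 m is 50.

```bash
echo '{"moves":[[0,50,0,0,0.088],[0,50,0,0,0.088]]}' > mv.in && python3 drive.py mv.in | head -3; python3 -c "
from h import *
snap('w1')"; echo '{"moves":[[0,60,0,0,0.088],[0,120,0,0,0.088],[0,120,0,0,0.088],[0,120,0,0,0.088]]}' > mv.in && python3 drive.py mv.in | head -3; python3 -c "
from h import *
snap('w2')"
```

```text
clock: 1.52
tool_pos: [0.4894, 0.229, 0.3283]
orientation: [-180.0, -0.0, -15.4]
clock: 2.08
tool_pos: [0.4585, 0.1166, 0.328]
orientation: [-180.0, -0.0, -15.2]
```

View pics/w1.png

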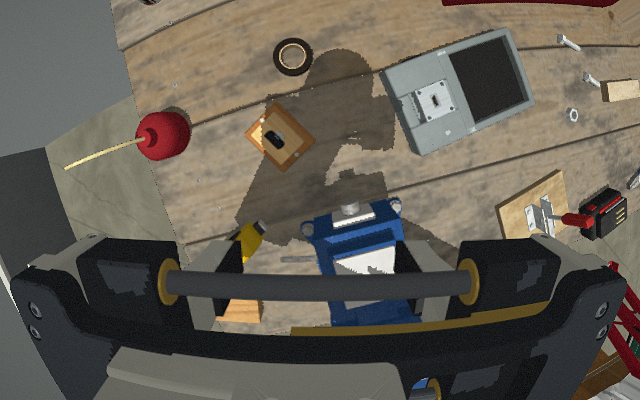

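```bash
cat >> h.py <<'E'
def proj(s,X):
    X=np.atleast_2d(X)
    if "T_tool_cam" in s:
        T=np.eye(4);T[:3,:3]=Ro.from_euler("xyz",s["ori"],degrees=True).as_matrix();T[:3,3]=s["pos"];T=np.linalg.inv(T@s["T_tool_cam"])
        c=X@T[:3,:3].T+T[:3,3]; h=np.linalg.norm(c[:,:2],axis=1); d=c[:,:2]*(np.arctan2(h,c[:,2])/h)[:,None]
    else:
        c=X@s["R"].T+s["t"]; d=c[:,:2]/c[:,2:]
    return d*f(s)+[float(s["cx"]),float(s["cy"])]
def crop(s,c,w,h,k):
    """crop w x h px centred at c, enlarged k, with 10-px ticks labelled"""
    x0,y0=int(c[0]-w/2),int(c[1]-h/2)
    im=s["frame"][y0:y0+h,x0:x0+w,::-1]; im=cv2.resize(im,None,fx=k,fy=k,interpolation=cv2.INTER_CUBIC)
    for x in range(-(-x0//10)*10,x0+w,10):
        p=int((x-x0+.5)*k); cv2.line(im,(p,0),(p,8 if x%50 else 16),(0,255,255),1)
        if x%20==0: cv2.putText(im,str(x),(p-12,26),0,.4,(0,255,255),1)
    for y in range(-(-y0//10)*10,y0+h,10):
        p=int((y-y0+.5)*k); cv2.line(im,(0,p),(8,p),(0,255,255),1)
        if y%20==0: cv2.putText(im,str(y),(10,p+4),0,.4,(0,255,255),1)
    return im
E
python3 - <<'E'
from h import *
a,b=load("w1"),load("w2")
print(proj(a,[[.549,.262,.049],[.56,0,.05]]),proj(b,[[.549,.262,.049],[.56,0,.05]]))
k1=crop(a,(280,138),70,70,4);k2=crop(b,proj(b,[.549,.262,.03])[0],70,70,4)
d1=crop(a,(460,92),168,140,3);d2=crop(b,proj(b,[.56,0,.045])[0],168,140,3)
H=max(k1.shape[0],d1.shape[0]);im=np.zeros((840,784,3),np.uint8)
im[:280,:280]=k1;im[:420,280:784]=d1;im[420:700,:280]=k2;im[420:,280:784]=d2
cv2.imwrite("pics/c1.png",cv2.resize(im,(560,600)) if 0 else im[:420]);cv2.imwrite("pics/c2.png",im[420:])
E
```

```text
[[282.42021494 136.86094637]
 [462.1875047   85.86712987]] [[200.40882644 139.526889  ]
 [383.28445353  78.80945054]]
```

View pics/c1.png

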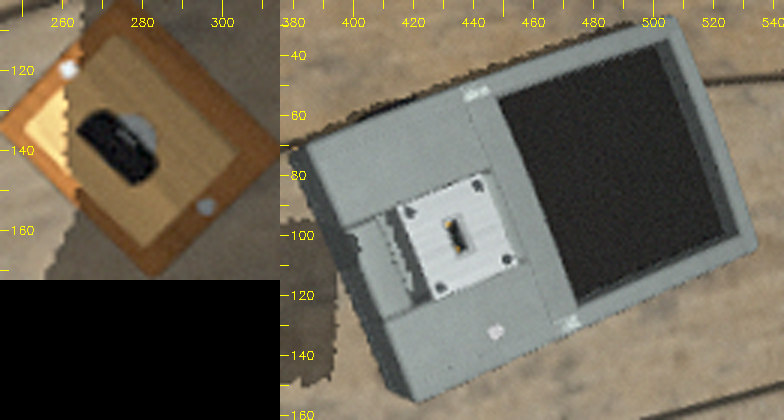

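View pics/c2.png

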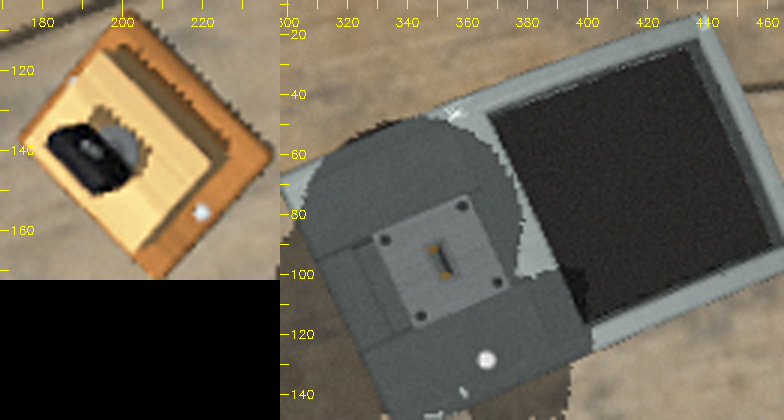

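The crops show, in w1, plate screws at (419,92), (441,84), (451,108), (429,118), keyway (434,100) and key head about (274,139). In w2, screws at (332,89), (358,77), (370,103), (344,114), keyway (351,96) and key head about (192,142).

Run:
```python
from h import *
np.set_printoptions(precision=4,suppress=True)
a,b=load("w1"),load("w2")
A=[(419,92.3),(441.3,83.7),(451.3,108),(429.3,117.7),(434.3,100.3)];B=[(332.3,88.7),(358,77.3),(369.7,102.7),(344.3,114),(351,95.7)]
X=np.array([tri([(a,p),(b,q)])[0] for p,q in zip(A,B)]);print(X)
c1=at_z(a,A,.052)[:,:2];c2=at_z(b,B,.052)[:,:2];print(c1,c2)
for c in(c1,c2,X):
    # world dir of demag +y: from tray side to switch side: screws TR->TL & BR->BL
    d=(c[0]-c[1]+c[3]-c[2])[:2];e=(c[0]-c[3]+c[1]-c[2])[:2];print("mean",c[:4].mean(0),"ydir",np.degrees(np.arctan2(d[1],d[0]))-90,"xdir",np.degrees(np.arctan2(e[1],e[0])))
t=np.array([(448,55),(505.7,35),(528.3,100.3),(474.3,123.7)]);tr=at_z(a,t,.05);print("tray",tr,tr.mean(0))
t=np.array([(497-588,112-274),(697-588,40-274),(780-588,240-274),(588-588,325-274)])/3+[400,100];tr=at_z(b,t,.05);print("tray2",tr,tr.mean(0))
print("box R corners",at_z(a,[(510,26.3),(534.7,101.7)],.05))
K=[((117,146),(90,158)),((97,125),(70,140)),((140,165),(110,178)),((118,35),(105,47)),((237,155),(210,163)),((143,248),(137,248))]
for p,q in K:
    p=np.array(p)/4+[280-35.5,140-37.5];q=np.array(q)/4+[200-30.5,140-37.5];print(p,q,*tri([(a,p),(b,q)]),at_z(a,p,.032)[0,:2],at_z(a,p,.07)[0,:2])
# depth-based head points
for s,c in((a,(274,139)),(b,(192,142))):
    u,v=np.meshgrid(range(c[0]-25,c[0]+25),range(c[1]-25,c[1]+25));uv=np.c_[u.ravel(),v.ravel()]
    for zz in (s["z_map"],):
        P=depth_pts(s,uv);H=P[(P[:,2]>.056)&(P[:,2]<.09)]
        w,V=np.linalg.eigh(np.cov(H[:,:2].T));print("head",len(H),H.mean(0),H.max(0),H.min(0),np.degrees(np.arctan2(*V[::-1,1])),np.sqrt(w))
```

```text
[[0.5623 0.0698 0.0562]
 [0.5686 0.0333 0.0539]
 [0.5326 0.027  0.0547]
 [0.526  0.0634 0.0561]
 [0.5475 0.048  0.0497]]
[[0.5625 0.0682]
 [0.5682 0.0326]
 [0.5323 0.0258]
 [0.5255 0.0619]
 [0.5475 0.0489]] [[0.5624 0.0695]
 [0.5692 0.0329]
 [0.5326 0.0265]
 [0.526  0.063 ]
 [0.5474 0.0483]]
mean [0.5471 0.0472] ydir 9.89432697438535 xdir 10.185053053053092
mean [0.5475 0.048 ] ydir 10.370375348918273 xdir 10.023006012132456
mean [0.5473 0.0484 0.0552] ydir 10.044110786646911 xdir 9.959220601328942
tray [[ 0.6067  0.0103  0.05  ]
 [ 0.6268 -0.0996  0.05  ]
 [ 0.522  -0.1158  0.05  ]
 [ 0.5034 -0.0071  0.05  ]] [ 0.5647 -0.0531  0.05  ]
tray2 [[ 0.6078  0.0059  0.05  ]
 [ 0.6265 -0.0981  0.05  ]
 [ 0.5256 -0.1138  0.05  ]
 [ 0.5048 -0.0096  0.05  ]] [ 0.5662 -0.0539  0.05  ]
box R corners [[ 0.6402 -0.113   0.05  ]
 [ 0.5181 -0.1291  0.05  ]]
[273.75 139.  ] [192. 142.] [0.5496 0.2732 0.0541] [np.float64(8.708288977575961e-05), np.float64(8.708288977594891e-05)] [0.5491 0.2767] [0.5501 0.2707]
[268.75 133.75] [187.  137.5] [0.5581 0.2772 0.0571] [np.float64(0.00029706996469077573), np
[... 220 characters left out ...]
[274.   111.25] [195.75 114.25] [0.587  0.2656 0.0298] [np.float64(0.0006545296861892588), np.float64(0.0006545296861891387)] [0.5863 0.2655] [0.5841 0.2605]
[303.75 141.25] [222.   143.25] [0.5345 0.2371 0.0359] [np.float64(0.00018505968783972737), np.float64(0.00018505968783978698)] [0.5344 0.2373] [0.5368 0.2349]
[280.25 164.5 ] [203.75 164.5 ] [0.512  0.2791 0.0245] [np.float64(0.001017140731476712), np.float64(0.001017140731476515)] [0.5119 0.2782] [0.5163 0.2721]
head 195 [0.5494 0.2714 0.069 ] [0.5628 0.2816 0.0732] [0.5359 0.2621 0.056 ] -151.28662296762357 [0.0032 0.0079]
head 192 [0.5493 0.2696 0.0674] [0.563  0.281  0.0718] [0.5364 0.2615 0.0562] -152.4262552494156 [0.003  0.0078]
```

Run:
```python
from h import *
np.set_printoptions(precision=3,suppress=True)
print(togo([.48,-.22,.29])[0],togo([0,0,0])[1]["joint_pos"])
s=load("top0");u,v=np.meshgrid(range(180,460),range(90,300));P=depth_pts(s,np.c_[u.ravel(),v.ravel()])
def box(n,x0,x1,y0,y1,z):
    Q=P[(P[:,0]>x0)&(P[:,0]<x1)&(P[:,1]>y0)&(P[:,1]<y1)&(P[:,2]>z)];print(n,Q.min(0) if len(Q) else 0,Q.max(0) if len(Q) else 0)
for z in(.09,.13,.2):box("vise",.2,.6,.05,.33,z)
for z in(.05,.09,.15):box("toolbox",.58,.9,-.45,-.08,z)
for z in(.09,.15):box("toggle",.2,.47,-.3,0,z)
```

```text
[0.109 0.32  0.038] [ 38.216  -1.463 -16.393  -0.002 -75.05   36.653]
vise [0.2   0.122 0.093] [0.458 0.274 0.193]
vise [0.2   0.122 0.13 ] [0.444 0.274 0.193]
vise 0 0
toolbox [ 0.584 -0.45   0.05 ] [ 0.886 -0.08   0.321]
toolbox [ 0.687 -0.45   0.09 ] [ 0.886 -0.08   0.321]
toolbox [ 0.789 -0.444  0.298] [ 0.82  -0.082  0.321]
toggle [ 0.283 -0.144  0.106] [ 0.359 -0.049  1.369]
toggle [ 0.283 -0.14   0.152] [ 0.359 -0.049  1.369]
```

In the tool's units: 0.32 m is 320, 0.3 m is 300.

```bash
echo '{"moves":[[40,60,0,0,0.088],[80,120,0,0,0.088],[110,180,10,0,0.088],[110,240,20,0,0.088],[110,300,40,0,0.088],[110,320,40,0,0.088],[110,320,40,0,0.088]]}' > mv.in && python3 drive.py mv.in | head -3; python3 -c "
from h import *
snap('w3')";echo '{"moves":[[0,60,0,0,0.088],[0,80,0,0,0.088],[0,80,0,0,0.088]]}' > mv.in && python3 drive.py mv.in | head -3
python3 - <<'E'
from h import *
a=snap('w4');b=load('w3');a=load('w4')
im=np.zeros((600,800,3),np.uint8)
for i,s in enumerate((b,a)):
    p=proj(s,[.545,-.3,.01])[0];print(p);c=crop(s,p,130,195,3);im[:c.shape[0],i*400:i*400+c.shape[1]]=c
cv2.imwrite("pics/c3.png",im)
E
```

```text
clock: 3.0
tool_pos: [0.4807, -0.2229, 0.2862]
orientation: [180.0, 0.2, -15.3]
clock: 3.42
tool_pos: [0.4606, -0.2986, 0.2874]
orientation: [180.0, 0.0, -15.2]
[361.67050964 111.28808036]
[302.23697265 111.69556042]
```

View pics/c3.png

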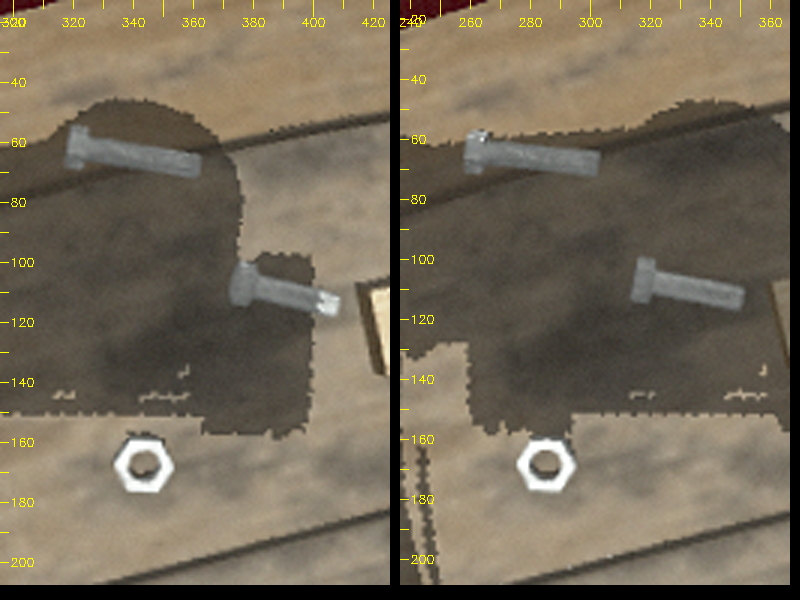

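In w3 the long bolt runs from head (318,61.5) to tip (363,67.7), the short bolt from (373,107) to (409,114), and the nut is at (344,168). In w4 the long bolt runs from (259,63) to (303,67), the short from (314,106) to (351,112), and the nut is at (285,168) with its corners along the image's x.

Run:
```python
from h import *
np.set_printoptions(precision=4,suppress=True)
a,b=load("w3"),load("w4")
def X(n,px):return np.array([px[0],px[1]])
for n,p,q,z in(("long",[(318,61.5),(362.7,67.5)],[(259,63.3),(303.3,67.2)],.008),("short",[(373,107),(409.3,113.7)],[(314.3,106),(351.3,112)],.008),("nut",[(333.8,167.7),(353.5,167.7)],[(275.7,167.7),(295.3,167.7)],.0115)):
    T=np.array([tri([(a,u),(b,v)])[0] for u,v in zip(p,q)]);A=at_z(a,p,z);B=at_z(b,q,z)
    print(n,"tri",T)
    for C in(A,B):
        d=C[0]-C[1];print("  mid",C.mean(0),"len",np.linalg.norm(d),"dir",np.degrees(np.arctan2(d[1],d[0])))
    # depth-map points above bench
    for s,pp in((a,p),(b,q)):
        c=np.mean(pp,0).astype(int);u,v=np.meshgrid(range(c[0]-32,c[0]+32),range(c[1]-20,c[1]+20));P=depth_pts(s,np.c_[u.ravel(),v.ravel()])
        H=P[(P[:,2]>.007)&(P[:,2]<.02)&(np.linalg.norm(P[:,:2]-A.mean(0)[:2],axis=1)<.034)]
        if len(H)>5:
            w,V=np.linalg.eigh(np.cov(H[:,:2].T));print("  depth",len(H),H.mean(0),H[:,2].max(),np.degrees(np.arctan2(*V[::-1,1])))
```

```text
long tri [[ 0.6243 -0.2623  0.0095]
 [ 0.6021 -0.317   0.0084]]
  mid [ 0.6129 -0.2896  0.008 ] len 0.05904009320267888 dir 67.95092145213627
  mid [ 0.6139 -0.2897  0.008 ] len 0.05931857711010174 dir 67.54154416836897
  depth 383 [ 0.6126 -0.2867  0.0128] 0.01888529444516046 67.7438395599025
  depth 395 [ 0.6129 -0.2868  0.0131] 0.019771277480817917 67.66578094950887
short tri [[ 0.5476 -0.317   0.0062]
 [ 0.5279 -0.3616  0.0146]]
  mid [ 0.5371 -0.34    0.008 ] len 0.0508711454518286 dir 67.1458333206737
  mid [ 0.5381 -0.3398  0.008 ] len 0.04937743563403348 dir 66.03305218712562
  depth 333 [ 0.5388 -0.3349  0.013 ] 0.01974619298694763 64.95349130818883
  depth 341 [ 0.5382 -0.3364  0.0131] 0.01989485650524553 65.25546702025915
nut tri [[ 0.482  -0.2452  0.0113]
 [ 0.4749 -0.2708  0.0109]]
  mid [ 0.478  -0.2579  0.0115] len 0.026469278124299476 dir 75.08170353166152
  mid [ 0.479  -0.2582  0.0115] len 0.026517046247564152 dir 74.32420121131884
  depth 191 [ 0.4786 -0.2577  0.0134] 0.015742577686307713 -175.29628203631958
  depth 189 [ 0.4783 -0.2581  0.0133] 0.01583019876217928 118.64475347056165
```

Run:
```python
from h import *
np.set_printoptions(precision=3,suppress=True)
for n in("top0","scene0","w3","w4","w2"):
    s=load(n);u,v=np.meshgrid(range(0,640),range(0,400));uv=np.c_[u.ravel(),v.ravel()]
    if "T_tool_cam" in s: uv=uv[uv[:,1]<200]
    P=depth_pts(s,uv);m=s["z_map"][uv[:,1],uv[:,0]]>0;P=P[m]
    for y0 in(-.45,-.4,-.35,-.3,-.25,-.2,-.15):
        r=[]
        for z0,z1 in((.03,.06),(.06,.09),(.09,.14)):
            Q=P[(P[:,0]>.63)&(P[:,0]<.85)&(P[:,1]>y0)&(P[:,1]<y0+.05)&(P[:,2]>z0)&(P[:,2]<z1)]
            r.append((len(Q),round(float(np.percentile(Q[:,0],2)),3) if len(Q)>5 else None))
        print(n,y0,r)
```

```text
top0 -0.45 [(89, 0.694), (91, 0.694), (174, 0.692)]
top0 -0.4 [(140, 0.694), (32, 0.694), (67, 0.688)]
top0 -0.35 [(154, 0.694), (39, 0.694), (60, 0.693)]
top0 -0.3 [(118, 0.693), (40, 0.693), (59, 0.692)]
top0 -0.25 [(184, 0.694), (38, 0.694), (55, 0.692)]
top0 -0.2 [(65, 0.694), (35, 0.693), (67, 0.692)]
top0 -0.15 [(168, 0.633), (34, 0.694), (61, 0.69)]
scene0 -0.45 [(271, 0.692), (247, 0.692), (381, 0.691)]
scene0 -0.4 [(171, 0.691), (116, 0.692), (186, 0.687)]
scene0 -0.35 [(172, 0.692), (114, 0.69), (166, 0.691)]
scene0 -0.3 [(114, 0.69), (108, 0.69), (159, 0.691)]
scene0 -0.25 [(169, 0.692), (106, 0.692), (144, 0.69)]
scene0 -0.2 [(97, 0.691), (96, 0.691), (133, 0.69)]
scene0 -0.15 [(130, 0.632), (92, 0.691), (138, 0.688)]
w3 -0.45 [(0, None), (0, None), (0, None)]
w3 -0.4 [(0, None), (0, None), (0, None)]
w3 -0.35 [(18, 0.693), (0, None), (0, None)]
w3 -0.3 [(252, 0.692), (42, 0.692), (0, None)]
w3 -0.25 [(328, 0.692), (385, 0.692), (144, 0.693)]
w3 -0.2 [(322, 0.692), (400, 0.692), (767, 0.69)]
w3 -0.15 [(515, 0.631), (368, 0.693), (782, 0.687)]
w4 -0.45 [(0, None), (0, None), (0, None)]
w4 -0.4 [(0, None), (0, None), (0, None)]
w4 -0.35 [(56, 0.692), (0, None), (0, None)]
w4 -0.3 [(333, 0.692), (191, 0.692), (13, 0.692)]
w4 -0.25 [(329, 0.692), (420, 0.692), (583, 0.69)]
w4 -0.2 [(304, 0.692), (384, 0.692), (728, 0.69)]
w4 -0.15 [(561, 0.631), (326, 0.693), (666, 0.687)]
w2 -0.45 [(0, None), (0, None), (0, None)]
w2 -0.4 [(0, None), (0, None), (0, None)]
w2 -0.35 [(0, None), (0, None), (0, None)]
w2 -0.3 [(0, None), (0, None), (0, None)]
w2 -0.25 [(0, None), (0, None), (0, None)]
w2 -0.2 [(0, None), (0, None), (0, None)]
w2 -0.15 [(32, 0.63), (0, None), (0, None)]
```

```bash
cat >> h.py <<'E'
def go(x,y,z,psi):
    d,ob=togo([x,y,z]);print("row",d,"turn",round((ob["orientation"][2]-psi+180)%360-180,1),"pos",np.round(ob["tool_pos"],4),"yaw",round(ob["orientation"][2],1),"j6",round(ob["joint_pos"][5]))
E
python3 -c "
from h import *
go(.539,-.337,.12,-114)"
```

```text
row [0.0858 0.0172 0.1675] turn 98.9 pos [ 0.4607 -0.298   0.2875] yaw -15.1 j6 87
```

In the tool's units: 0.167 m is 167, 0.14 m is 140, 80 degrees is 16.

```bash
echo '{"moves":[[20,0,20,2,0.07],[40,10,50,4,0.07],[60,17,80,6,0.07],[86,17,110,8,0.07],[86,17,140,10,0.07],[86,17,167,12,0.07],[86,17,167,14,0.07],[86,17,167,16,0.07]]}' > mv.in && python3 drive.py mv.in | head -3;echo '{"moves":[[0,0,0,2,0.07],[0,0,0,3.8,0.07],[0,0,0,3.8,0.07]]}' > mv.in && python3 drive.py mv.in |head -3; python3 -c "
from h import *
go(.539,-.337,.029,-114)"
```

```text
clock: 4.47
tool_pos: [0.5395, -0.3357, 0.1201]
orientation: [180.0, 0.0, -95.4]
clock: 4.85
tool_pos: [0.5394, -0.3361, 0.1207]
orientation: [-180.0, 0.0, -114.0]
row [0.001  0.     0.0917] turn 0.0 pos [ 0.5394 -0.3361  0.1207] yaw -114.0 j6 -10
```

Descend, grip, lift.

In the tool's units: 0.092 m is 92, 0.085 m is 85.

```bash
echo '{"moves":[[1,0,50,0,0.05],[1,0,85,0,0.05],[1,0,92,0,0.05],[1,0,92,0,0.05],[1,0,92,0,0],[1,0,92,0,0],[1,0,92,0,0]]}' > mv.in && python3 drive.py mv.in;echo '{"moves":[[0,0,-30,0,0],[0,0,-80,0,0],[0,0,-80,0,0]]}' > mv.in && python3 drive.py mv.in; python3 -c "
from h import *
go(.5654+.985*.022-.174*.02,-.0534+.174*.022+.985*.02,.10,-170)"
```

```text
clock: 5.72
tool_pos: [0.5383, -0.3388, 0.0296]
orientation: [-179.9, 0.0, -114.2]
force: [-1.0, -1.1, 0.2]
opening: 0.0254
gripper_force: 0.0
clock: 6.1
tool_pos: [0.5405, -0.3398, 0.1136]
orientation: [-179.5, 0.0, -114.1]
force: [1.3, 0.4, -0.0]
opening: 0.0008
gripper_force: 0.0
row [-0.3004  0.0875  0.013 ] turn 55.9 pos [ 0.5405 -0.3398  0.1136] yaw -114.1 j6 -10
```

The fingers were still closing when I lifted, so I'll reopen and repeat with more closing time.

```bash
echo '{"moves":[[0,0,0,0,0.04],[0,0,0,0,0.04],[0,0,0,0,0.04],[0,0,0,0,0.04],[0,0,0,0,0.04]]}' > mv.in && python3 drive.py mv.in | grep -E "opening|clock|pos"; python3 -c "
from h import *
go(.539,-.338,.0285,-114)
a=snap('w5');p=proj(a,[.538,-.338,.01])[0];print(p)"
```

```text
clock: 6.72
tool_pos: [0.5378, -0.3386, 0.1083]
opening: 0.0394
row [-0.001  -0.0009  0.0798] turn -0.2 pos [ 0.5378 -0.3386  0.1083] yaw -114.2 j6 -10
[316.09526721 216.261247  ]
```

```bash
echo '{"moves":[[0,0,50,0,0.04],[0,0,80,0,0.04],[0,0,80,0,0.04],[0,0,80,0,0],[0,0,80,0,0],[0,0,80,0,0],[0,0,80,0,0],[0,0,80,0,0]]}' > mv.in && python3 drive.py mv.in; echo '{"moves":[[0,0,0,0,0],[0,0,0,0,0]]}' > mv.in && python3 drive.py mv.in
```

```text
clock: 7.78
tool_pos: [0.5381, -0.3387, 0.029]
orientation: [-180.0, 0.0, -114.2]
force: [0.1, 0.8, 2.4]
opening: 0.0108
gripper_force: 30.0
clock: 8.02
tool_pos: [0.5381, -0.3387, 0.0289]
orientation: [-180.0, -0.0, -114.2]
force: [-0.2, -0.1, 4.1]
opening: 0.0107
gripper_force: 30.0
```

In the tool's units: -0.3 m is -300, -0.1 m is -100, 56 degrees is 11.2.

```bash
echo '{"moves":[[0,0,-50,0,0],[0,0,-85,0,0],[-50,15,-85,2,0],[-100,30,-85,4,0],[-150,45,-85,6,0],[-200,60,-85,8,0],[-250,75,-85,10,0],[-300,87.5,-85,11.2,0]]}' > mv.in && python3 drive.py mv.in; echo '{"moves":[[0,0,0,0,0]]}' > mv.in && python3 drive.py mv.in|head -2;python3 -c "
from h import *
go(.5654+.985*.022-.174*.02,-.0534+.174*.022+.985*.02,.066,-170)"
```

```text
clock: 9.02
tool_pos: [0.5806, -0.0274, 0.1135]
orientation: [180.0, -0.0, -170.4]
force: [0.4, -0.2, -0.0]
opening: 0.0103
gripper_force: 30.0
clock: 9.15
tool_pos: [0.5814, -0.0259, 0.1135]
row [-0.0014 -0.0043  0.0475] turn -0.0 pos [ 0.5814 -0.0259  0.1135] yaw -170.0 j6 -97
```

In the tool's units: 0.0485 m is 48.5, 0.047 m is 47.

```bash
echo '{"moves":[[-1,-4,30,0,0],[-1,-4,47,0,0],[-1,-4,48.5,0,0],[-1,-4,48.5,0,0]]}' > mv.in && python3 drive.py mv.in; echo '{"moves":[[0,0,0,0,0.022],[0,0,0,0,0.022],[0,0,0,0,0.022]]}' > mv.in && python3 drive.py mv.in
```

```text
clock: 9.65
tool_pos: [0.5825, -0.0332, 0.0653]
orientation: [-180.0, -0.0, -170.2]
force: [-0.2, 0.8, -1.2]
opening: 0.0107
gripper_force: 30.0
clock: 10.02
tool_pos: [0.5828, -0.0328, 0.0655]
orientation: [180.0, 0.0, -170.2]
force: [-0.6, -0.2, -0.4]
opening: 0.0221
gripper_force: 0.0
```

```bash
echo '{"moves":[[0,0,-30,0,0.022],[0,0,-60,0,0.022],[0,0,-60,0,0.05]]}' > mv.in && python3 drive.py mv.in|head -2; python3 -c "
from h import *
go(.4785,-.2578,.12,-105.3)"
```

```text
clock: 10.4
tool_pos: [0.5842, -0.0325, 0.1279]
row [ 0.1427 -0.2039  0.0072] turn -64.8 pos [ 0.5842 -0.0325  0.1279] yaw -170.1 j6 -96
```

```bash
echo '{"moves":[[35,-50,0,-2,0.05],[70,-100,0,-4,0.05],[105,-150,0,-6,0.05],[142.7,-204,7,-8,0.05],[142.7,-204,7,-10,0.05],[142.7,-204,7,-12,0.05],[142.7,-204,7,-13,0.05],[142.7,-204,7,-13,0.05]]}' > mv.in && python3 drive.py mv.in|head -3; python3 -c "
from h import *
go(.4785,-.2578,.028,-105.3);s=snap('w6');cv2.imwrite('pics/c6.png',np.hstack([crop(s,proj(s,[.4785,-.2578,.01])[0],130,130,3),crop(snap('t6','top'),(325,190),130,130,3)]))"
```

```text
clock: 11.4
tool_pos: [0.4764, -0.2582, 0.1177]
orientation: [180.0, 0.0, -105.2]
row [-0.0009 -0.002   0.0897] turn 0.1 pos [ 0.4764 -0.2582  0.1177] yaw -105.2 j6 -7
```

View pics/c6.png

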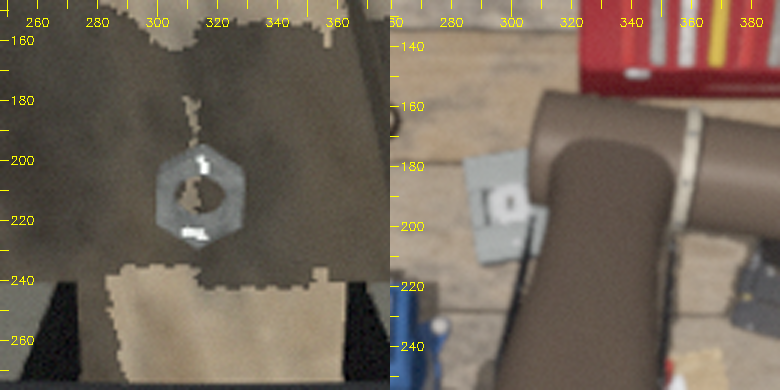

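The nut sits at (314,211) with its flats square to the finger line, centred between the fingers. Gripping now.

The manual's scale: shifts go in mm and turns go in units of 5 degrees. Converting my numbers, 0.05 m is 50, 0.09 m is 90.

```bash
echo '{"moves":[[-1,-2,50,0,0.05],[-1,-2,88,0,0.05],[-1,-2,90,0,0.05],[-1,-2,90,0,0],[-1,-2,90,0,0],[-1,-2,90,0,0],[-1,-2,90,0,0],[-1,-2,90,0,0]]}' > mv.in && python3 drive.py mv.in; echo '{"moves":[[0,0,-50,0,0],[0,0,-90,0,0],[0,0,-90,0,0]]}' > mv.in && python3 drive.py mv.in; python3 -c "
from h import *
go(.5654-.985*.035,-.0534-.174*.035,.12,-170)"
```

```text
clock: 12.5
tool_pos: [0.4792, -0.2578, 0.0287]
orientation: [-180.0, 0.0, -105.2]
force: [-1.9, 1.5, 7.3]
opening: 0.023
gripper_force: 30.0
clock: 12.88
tool_pos: [0.481, -0.2583, 0.1215]
orientation: [-179.6, 0.0, -105.2]
force: [-0.3, 0.2, -1.6]
opening: 0.0225
gripper_force: 30.0
row [-0.2049  0.0038  0.0015] turn 64.8 pos [ 0.481  -0.2583  0.1215] yaw -105.2 j6 -8
```

In the tool's units: 0.001 m is 1, -0.205 m is -205, 65 degrees is 13.

```bash
echo '{"moves":[[-40,1,0,2,0],[-80,2,0,4,0],[-120,3,0,6,0],[-160,4,0,8,0],[-205,4,0,10,0],[-205,4,0,12,0],[-205,4,0,13,0],[-205,4,0,13,0]]}' > mv.in && python3 drive.py mv.in|head -3; python3 -c "
from h import *
go(.5654-.985*.035,-.0534-.174*.035,.0655,-170)"
```

```text
clock: 13.88
tool_pos: [0.5283, -0.0588, 0.1173]
orientation: [180.0, -0.1, -170.1]
row [-0.0026 -0.0012  0.0518] turn -0.1 pos [ 0.5283 -0.0588  0.1173] yaw -170.1 j6 -95
```

Place the nut, release, lift, then go to the long bolt (lengthwise grip, ψ≈-192).

In the tool's units: 0.052 m is 52, 0.05 m is 50.

```bash
echo '{"moves":[[-2.6,-1,30,0,0],[-2.6,-1,50,0,0],[-2.6,-1,52,0,0],[-2.6,-1,52,0,0],[-2.6,-1,52,0,0.033],[-2.6,-1,52,0,0.033],[-2.6,-1,52,0,0.033]]}' > mv.in && python3 drive.py mv.in; echo '{"moves":[[0,0,-30,0,0.033],[0,0,-60,0,0.033],[0,0,-70,0,0.088]]}' > mv.in && python3 drive.py mv.in|head -2; python3 -c "
from h import *
go(.6133,-.2895,.125,-192)"
```

```text
clock: 14.75
tool_pos: [0.5318, -0.0593, 0.0666]
orientation: [180.0, 0.1, -170.2]
force: [0.3, -0.6, -0.3]
opening: 0.0327
gripper_force: 0.0
clock: 15.12
tool_pos: [0.5325, -0.0592, 0.1382]
row [-0.0402 -0.2407  0.0133] turn 21.8 pos [ 0.5325 -0.0592  0.1382] yaw -170.2 j6 -95
```

In the tool's units: -0.12 m is -120, -0.24 m is -240, 22 degrees is 4.4.

```bash
echo '{"moves":[[-10,-60,0,2,0.085],[-20,-120,0,4,0.085],[-30,-180,0,4.4,0.085],[-40,-240,13,4.4,0.085],[-40,-240,13,4.4,0.085],[-40,-240,13,4.4,0.085],[-40,-240,13,4.4,0.085]]}' > mv.in && python3 drive.py mv.in|head -3; python3 -c "
from h import *
go(.6133,-.2895,.028,-192);s=snap('w7');cv2.imwrite('pics/c7.png',np.hstack([crop(s,proj(s,[.6133,-.2895,.01])[0],130,130,3),crop(snap('t7','top'),(325,190),130,130,3)]))"
```

```text
clock: 16.0
tool_pos: [0.6118, -0.2881, 0.1234]
orientation: [180.0, 0.0, 167.9]
row [-0.0018 -0.0011  0.0954] turn -0.1 pos [ 0.6118 -0.2881  0.1234] yaw 167.9 j6 -93
```

View pics/c7.png

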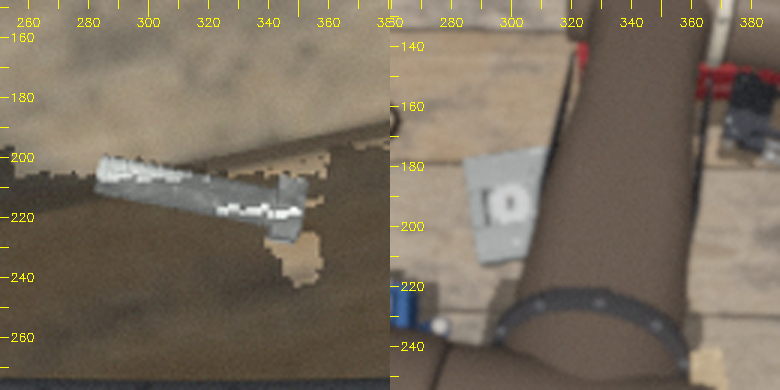

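The long bolt lies from (283,204) to (352,217), centred between the fingers and tilted about 10° to the finger line as planned.

In the tool's units: 0.094 m is 94, 0.09 m is 90.

```bash
echo '{"moves":[[-2,-1,50,0,0.085],[-2,-1,90,0,0.085],[-2,-1,94,0,0.085],[-2,-1,94,0,0.085],[-2,-1,94,0,0.03],[-2,-1,94,0,0.03],[-2,-1,94,0,0.03],[-2,-1,94,0,0.03]]}' > mv.in && python3 drive.py mv.in; echo '{"moves":[[0,0,0,0,0.03],[0,0,-3,0,0.03],[0,0,-3,0,0.03]]}' > mv.in && python3 drive.py mv.in
```

```text
clock: 17.1
tool_pos: [0.614, -0.2906, 0.03]
orientation: [-180.0, 0.1, 167.8]
force: [-0.1, 1.0, 5.0]
opening: 0.0569
gripper_force: 30.0
clock: 17.48
tool_pos: [0.6135, -0.2905, 0.0321]
orientation: [180.0, -0.0, 167.8]
force: [-0.4, -0.4, -0.4]
opening: 0.0569
gripper_force: 30.0
```

In the tool's units: 0.07 m is 70, 0.002 m is 2.

```bash
echo '{"moves":[[40,0,-4,0,0.03],[70,0,-4,0,0.03],[70,0,2,0,0.03],[70,0,2,0,0.08],[70,0,2,0,0.08],[70,0,2,0,0.08],[70,0,-40,0,0.08],[70,0,-90,0,0.08]]}' > mv.in && python3 drive.py mv.in; echo '{"moves":[[0,0,0,-1,0.05],[0,0,0,-1,0.05]]}' > mv.in && python3 drive.py mv.in|head -3;python3 - <<'E'
from h import *
s=snap("w8");c=proj(s,[.545,-.276,.01])[0].astype(int);u,v=np.meshgrid(range(c[0]-70,c[0]+70),range(c[1]-50,min(c[1]+50,262)));P=depth_pts(s,np.c_[u.ravel(),v.ravel()])
H=P[(P[:,2]>.007)&(P[:,2]<.024)&(np.linalg.norm(P[:,:2]-[.545,-.276],axis=1)<.05)]
w,V=np.linalg.eigh(np.cov(H[:,:2].T));a=V[:,1];t=(H[:,:2]-H[:,:2].mean(0))@a
print(len(H),H.mean(0),H[:,2].max(),np.degrees(np.arctan2(a[1],a[0])),np.percentile(t,[1,99]),"mid",H[:,:2].mean(0)+a*np.percentile(t,[1,99]).mean())
go(.545,-.276,.028,-102)
E
```

```text
clock: 18.48
tool_pos: [0.5449, -0.2756, 0.1221]
orientation: [-180.0, -0.2, 167.8]
force: [0.6, -0.3, 0.7]
opening: 0.0798
gripper_force: 0.0
clock: 18.73
tool_pos: [0.5456, -0.2757, 0.1226]
orientation: [180.0, 0.1, 172.8]
1007 [ 0.54247565 -0.27250964  0.01292456] 0.019723188028300087 68.6707038530389 [-0.0310733   0.02566307] mid [ 0.54149172 -0.27502947]
row [ 0.     -0.0004  0.0939] turn -85.3 pos [ 0.5451 -0.2756  0.1219] yaw 172.7 j6 -89
```

In the tool's units: -76 degrees is -15.2.

```bash
echo '{"moves":[[0,0,0,-2,0.04],[0,0,0,-4,0.04],[0,0,0,-6,0.04],[0,0,0,-8,0.04],[0,0,0,-10,0.04],[0,0,0,-12,0.04],[0,0,0,-14,0.04],[0,0,0,-15.2,0.04]]}' > mv.in && python3 drive.py mv.in|head -3; echo '{"moves":[[0,0,0,0,0.04]]}' > mv.in && python3 drive.py mv.in|grep opening;python3 -c "
from h import *
go(.5425,-.2735,.0285,-111.3)"
```

```text
clock: 19.77
tool_pos: [0.5448, -0.2756, 0.1209]
orientation: [179.9, -0.0, -111.0]
opening: 0.0402
row [-0.0011  0.0027  0.0926] turn -0.0 pos [ 0.5448 -0.2756  0.1211] yaw -111.3 j6 -13
```

In the tool's units: 0.0925 m is 92.5, 0.09 m is 90.

```bash
echo '{"moves":[[-1,2.5,50,0,0.04],[-1,2.5,90,0,0.04],[-1,2.5,92.5,0,0.04],[-1,2.5,92.5,0,0],[-1,2.5,92.5,0,0],[-1,2.5,92.5,0,0],[-1,2.5,92.5,0,0],[-1,2.5,92.5,0,0]]}' > mv.in && python3 drive.py mv.in; echo '{"moves":[[0,0,0,0,0],[0,0,-50,0,0],[0,0,-90,0,0]]}' > mv.in && python3 drive.py mv.in;python3 -c "
from h import *
go(.5654+.985*.018+.174*.022,-.0534+.174*.018-.985*.022,.12,-170)"
```

```text
clock: 20.9
tool_pos: [0.5437, -0.274, 0.0306]
orientation: [-179.9, 0.0, -111.2]
force: [-1.6, -0.0, 6.3]
opening: 0.0104
gripper_force: 30.0
clock: 21.28
tool_pos: [0.5431, -0.2739, 0.1208]
orientation: [180.0, -0.0, -111.2]
force: [1.3, 0.3, 0.3]
opening: 0.0102
gripper_force: 30.0
row [-0.2041  0.032   0.0008] turn 58.8 pos [ 0.5431 -0.2739  0.1208] yaw -111.2 j6 -13
```

In the tool's units: -0.204 m is -204, -0.16 m is -160, 30 degrees is 6.

```bash
echo '{"moves":[[-40,6,0,2,0],[-80,12,0,4,0],[-120,18,0,6,0],[-160,25,0,8,0],[-204,32,0,10,0],[-204,32,0,11.8,0],[-204,32,0,11.8,0]]}' > mv.in && python3 drive.py mv.in|head -3; python3 -c "
from h import *
go(.5654+.985*.018+.174*.022,-.0534+.174*.018-.985*.022,.067,-170)"
```

```text
clock: 22.15
tool_pos: [0.5869, -0.0715, 0.1194]
orientation: [180.0, -0.0, -170.1]
row [-0.     -0.0004  0.0524] turn -0.1 pos [ 0.5869 -0.0715  0.1194] yaw -170.1 j6 -92
```

Lower, release, lift, then back off to look and start toward the key with turn −198 (ψ → 28.5).

```bash
echo '{"moves":[[0,0,30,0,0],[0,0,50,0,0],[0,0,52.5,0,0],[0,0,52.5,0,0],[0,0,52.5,0,0.022],[0,0,52.5,0,0.022],[0,0,52.5,0,0.022]]}' > mv.in && python3 drive.py mv.in; echo '{"moves":[[0,0,-40,0,0.022],[0,0,-100,0,0.022],[0,0,-160,-2,0.05],[40,-30,-200,-4,0.05],[70,-80,-200,-6,0.05],[80,-130,-200,-8,0.05],[80,-130,-200,-8,0.05]]}' > mv.in && python3 drive.py mv.in|head -3;python3 -c "
from h import *
go(.5495,.2715,.16,28.5)
s=snap('w9');t=snap('t9','top');p=proj(s,[.5654,-.0534,.04])[0];print(p);np.set_printoptions(precision=3)
p=np.clip(p,[65,65],[574,334])
cv2.imwrite('pics/c9.png',np.hstack([crop(s,p,130,130,3),crop(t,(325,190),130,130,3)]))"
```

```text
clock: 23.02
tool_pos: [0.5873, -0.0721, 0.0677]
orientation: [-180.0, 0.0, -170.2]
force: [0.1, -0.8, 0.6]
opening: 0.0217
gripper_force: 0.0
clock: 23.9
tool_pos: [0.5296, -0.2165, 0.2674]
orientation: [-180.0, 0.0, -130.2]
row [-0.3856  0.2998  0.1073] turn -158.7 pos [ 0.5296 -0.2165  0.2674] yaw -130.2 j6 -38
[373.91251013 288.38950398]
```

In the tool's units: -0.385 m is -385, -0.35 m is -350, -80 degrees is -16.

```bash
echo '{"moves":[[-50,40,0,-2,0.05],[-100,80,0,-4,0.05],[-150,120,0,-6,0.05],[-200,160,0,-8,0.05],[-250,200,0,-10,0.05],[-300,240,0,-12,0.05],[-350,280,0,-14,0.05],[-385,300,0,-16,0.05]]}' > mv.in && python3 drive.py mv.in|head -3;echo '{"moves":[[0,0,0,-2,0.05],[0,0,0,-4,0.05],[0,0,0,-6,0.05],[0,0,0,-8,0.05],[0,0,0,-10,0.05],[0,0,0,-12,0.05],[0,0,0,-14,0.05],[0,0,0,-15.8,0.05]]}' > mv.in && python3 drive.py mv.in|head -3;python3 - <<'E'
from h import *
go(.5495,.2715,.16,28.5)
s=snap('w10');p=proj(s,[[.5654,-.0534,.04],[.5495,.2715,.06]]);print(p)
cv2.imwrite('pics/c10.png',np.hstack([crop(s,np.clip(p[0],[66,66],[574,334]),130,130,3),crop(s,np.clip(p[1],[66,66],[574,334]),130,130,3)]))
E
```

```text
clock: 25.0
tool_pos: [0.5483, 0.2776, 0.2674]
orientation: [-180.0, 0.0, -49.7]
clock: 26.0
tool_pos: [0.5487, 0.2751, 0.2671]
orientation: [-180.0, 0.0, 29.2]
row [-0.001   0.0035  0.1071] turn 0.7 pos [0.5487 0.2751 0.2671] yaw 29.2 j6 74
[[509.10359035 276.39457854]
 [322.16069191 185.09707175]]
```

View pics/c10.png

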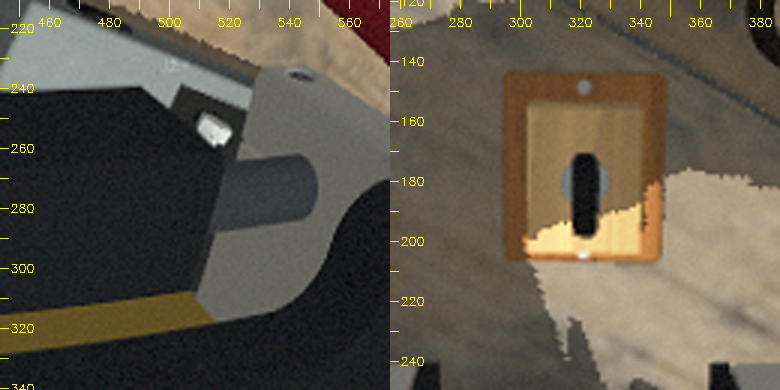

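Key head spans (316–326, 171–198), centred at (321,184.5) and aligned with the tool. The tray is hidden by a finger, so I'll check it later.

Run:
```python
from h import *
np.set_printoptions(precision=4,suppress=True)
s=load('w10');print(at_z(s,[(320.7,184.5)],.07))
u,v=np.meshgrid(range(305,338),range(165,205));P=depth_pts(s,np.c_[u.ravel(),v.ravel()]);H=P[(P[:,2]>.062)&(P[:,2]<.09)]
w,V=np.linalg.eigh(np.cov(H[:,:2].T));print(len(H),H.mean(0),H.min(0),H.max(0),np.degrees(np.arctan2(*V[::-1,1])))
go(.5495,.271,.064,28.5)
```

```text
[[0.5512 0.2744 0.07  ]]
241 [0.5504 0.273  0.0698] [0.5367 0.2628 0.0626] [0.5634 0.2823 0.0728] -152.082793863387
row [-0.0013  0.0039  0.2031] turn 1.1 pos [0.5487 0.2751 0.2671] yaw 29.6 j6 75
```

```bash
echo '{"moves":[[0,2.2,60,0.2,0.04],[0,2.2,120,0.2,0.04],[0,2.2,180,0.2,0.04],[0,2.2,203,0.2,0.04],[0,2.2,203,0.2,0.04],[0,2.2,203,0.2,0.04]]}' > mv.in && python3 drive.py mv.in|head -3; echo '{"moves":[[0,0,0,0,0],[0,0,0,0,0],[0,0,0,0,0],[0,0,0,0,0],[0,0,0,0,0]]}' > mv.in && python3 drive.py mv.in
```

```text
clock: 26.8
tool_pos: [0.5511, 0.2731, 0.0655]
orientation: [-180.0, -0.1, 27.8]
clock: 27.42
tool_pos: [0.5508, 0.272, 0.0646]
orientation: [180.0, -0.0, 27.8]
force: [-2.0, 0.3, 3.8]
opening: 0.0099
gripper_force: 30.0
```

```bash
echo '{"moves":[[0,0,-20,0,0],[0,0,-45,0,0],[0,0,-80,0,0],[0,0,-80,0,0]]}' > mv.in && python3 drive.py mv.in; python3 -c "
from h import *
go(.5475,.0483,.13,10)"
```

```text
clock: 27.92
tool_pos: [0.5519, 0.2729, 0.1469]
orientation: [-179.9, -0.3, 27.8]
force: [-0.3, 0.3, -0.4]
opening: 0.0096
gripper_force: 30.0
row [-0.1089  0.1966  0.0162] turn 17.8 pos [0.5519 0.2729 0.1469] yaw 27.8 j6 73
```

```bash
echo '{"moves":[[-25,45,0,0.8,0],[-50,90,0,1.8,0],[-80,145,0,2.8,0],[-109,196.6,5,3.6,0],[-109,196.6,16,3.6,0],[-109,196.6,16,3.6,0],[-109,196.6,16,3.6,0]]}' > mv.in && python3 drive.py mv.in
python3 - <<'E'
from h import *
go(.5475,.0483,.106,10)
s=snap('s11','scene');t=snap('t11','top');w=snap('w11')
p=proj(s,[.5475,.048,.07])[0];q=proj(s,[.5654,-.0534,.04])[0];a=proj(w,[[.5475,.048,.07],[.5654,-.0534,.04]]);print(p,q,a)
L=crop(s,(p+q)/2,100,75,4)
cv2.imwrite('pics/c11.png',np.vstack([np.hstack([L,crop(w,np.clip(a.mean(0),[51,38],[589,361]),100,75,4)])]))
E
```

```text
clock: 28.8
tool_pos: [0.5462, 0.0481, 0.1279]
orientation: [180.0, 0.0, 9.9]
force: [0.6, 0.2, 0.2]
opening: 0.0097
gripper_force: 30.0
row [0.0013 0.0001 0.0219] turn -0.1 pos [0.5462 0.0481 0.1279] yaw 9.9 j6 74
[302.36432415 184.53295281] [327.89788505 202.79729272] [[319.96129553 230.47399249]
 [447.79122754 215.44768381]]
```

View pics/c11.png

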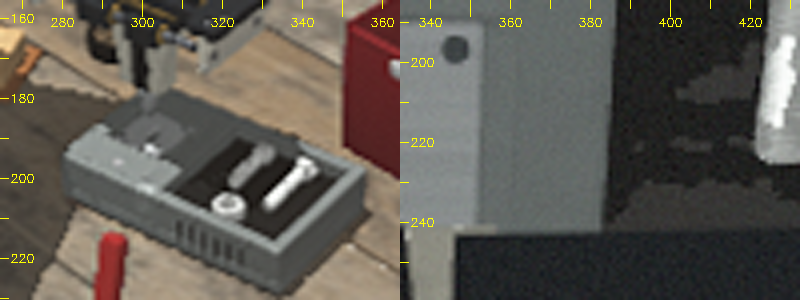

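All three parts lie in the tray: nut (321,206), short bolt (330,197), long bolt (336,200). The key hangs over the plate. Inserting it carefully now.

```bash
echo '{"moves":[[1.5,0,18,0,0],[1.5,0,23,0,0],[1.5,0,27,0,0],[1.5,0,29,0,0],[1.5,0,29,0,0]]}' > mv.in && python3 drive.py mv.in
```

```text
clock: 29.58
tool_pos: [0.5478, 0.0476, 0.0995]
orientation: [-180.0, -0.0, 9.8]
force: [0.5, 0.5, -1.1]
opening: 0.0098
gripper_force: 30.0
```

```bash
echo '{"moves":[[0,0,2,0,0],[0,0,4,0,0],[0,0,6,0,0],[0,0,6,0,0]]}' > mv.in && python3 drive.py mv.in; python3 -c "
from h import *
go(.5475,.0483,.084,10)"
```

```text
clock: 30.08
tool_pos: [0.5482, 0.0477, 0.0933]
orientation: [-180.0, -0.1, 9.8]
force: [4.7, 0.7, -1.3]
opening: 0.01
gripper_force: 30.0
row [-0.0006 -0.0007  0.0093] turn -0.2 pos [0.5482 0.0477 0.0933] yaw 9.8 j6 74
```

In the tool's units: 0.005 m is 5, 0.004 m is 4, -2.5 degrees is -0.5.

```bash
echo '{"moves":[[0.6,0,1,0.5,0],[0.6,0,2,-0.5,0],[0.6,0,3,0.5,0],[0.6,0,4,-0.5,0],[0.6,0,5,0.5,0],[0.6,0,5,-0.5,0],[0.6,0,5,0,0]]}' > mv.in && python3 drive.py mv.in
```

```text
clock: 30.95
tool_pos: [0.5484, 0.0478, 0.0888]
orientation: [-180.0, -0.0, 9.9]
force: [0.8, 1.6, 5.2]
opening: 0.0099
gripper_force: 30.0
```

```bash
echo '{"moves":[[0,0,1,0.5,0],[0,0,2,-0.5,0],[0,0,3,0.5,0],[0,0,4,-0.5,0],[0,0,5,0.5,0],[0,0,5,-0.5,0],[0,0,5,0,0]]}' > mv.in && python3 drive.py mv.in
```

```text
clock: 31.82
tool_pos: [0.5488, 0.0478, 0.0845]
orientation: [180.0, -0.1, 9.9]
force: [0.1, 1.4, 10.3]
opening: 0.0096
gripper_force: 30.0
```

```bash
echo '{"moves":[[0,0,1,0.5,0],[0,0,1,-0.5,0],[0,0,2,0.5,0],[0,0,2,-0.5,0],[0,0,2,0,0]]}' > mv.in && python3 drive.py mv.in
```

```text
clock: 32.45
tool_pos: [0.5492, 0.0477, 0.0844]
orientation: [180.0, -0.2, 9.9]
force: [-5.2, 0.5, 27.6]
opening: 0.01
gripper_force: 30.0
```

```bash
echo '{"moves":[[0,0,-1,0,0],[0,0,-1,1.6,0],[0,0,-1,3.2,0],[0,0,-1,4.8,0],[0,0,-1,6.4,0]]}' > mv.in && python3 drive.py mv.in;python3 -c "
from plant import ctrl
print(ctrl.get_obs()['moment'])"
```

```text
clock: 33.08
tool_pos: [0.5491, 0.0476, 0.0845]
orientation: [-180.0, -0.1, -22.4]
force: [-2.7, -0.5, 19.4]
opening: 0.0096
gripper_force: 30.0
[-0.30192338  0.84668235  0.13868943]
```

```bash
echo '{"moves":[[0,0,0,1.6,0],[0,0,0,3.2,0],[0,0,0,4.8,0],[0,0,0,6.4,0],[0,0,0,8,0],[0,0,0,9.6,0],[0,0,0,10.6,0],[0,0,0,10.6,0]]}' > mv.in && python3 drive.py mv.in;python3 -c "
from plant import ctrl
print(ctrl.get_obs()['moment'])"; echo '{"moves":[[0,0,0,0.6,0],[0,0,0,1,0],[0,0,0,1,0]]}' > mv.in && python3 drive.py mv.in;python3 -c "
from plant import ctrl
print(ctrl.get_obs()['moment'])"
```

```text
clock: 34.08
tool_pos: [0.549, 0.0474, 0.0844]
orientation: [-179.9, -0.1, -75.2]
force: [-3.0, -0.4, 17.9]
opening: 0.0099
gripper_force: 30.0
[-0.37995466  0.90180524  0.09426355]
clock: 34.45
tool_pos: [0.549, 0.0475, 0.0845]
orientation: [-179.9, -0.0, -80.1]
force: [-2.1, -0.9, 19.0]
opening: 0.0101
gripper_force: 30.0
[-0.3458545   0.90842815  0.15578044]
```

```bash
for i in 1; do echo '{"moves":[[0,0,0,0.4,0],[0,0,0,0.6,0],[0,0,0,0.6,0]]}' > mv.in && python3 drive.py mv.in|sed -n 3,4p;python3 -c "
from plant import ctrl
print(ctrl.get_obs()['moment'])"; echo '{"moves":[[0,0,0,0.4,0],[0,0,0,0.6,0],[0,0,0,0.6,0]]}' > mv.in && python3 drive.py mv.in|sed -n 3,4p;python3 -c "
from plant import ctrl
print(ctrl.get_obs()['moment'])"; echo '{"moves":[[0,0,0,0.4,0],[0,0,0,0.6,0],[0,0,0,0.6,0]]}' > mv.in && python3 drive.py mv.in|sed -n 3,6p;python3 -c "
from plant import ctrl
print(ctrl.get_obs()['moment'])";done
```

```text
orientation: [-179.9, -0.0, -83.1]
force: [-2.7, -0.8, 19.0]
[-0.33703789  0.90901411  0.18997281]
orientation: [-179.9, -0.0, -86.1]
force: [-1.9, -1.3, 18.8]
[-0.27890343  0.90752974  0.23127176]
orientation: [-179.9, -0.0, -89.1]
force: [-3.2, -0.7, 19.5]
opening: 0.0102
gripper_force: 30.0
[-0.18601586  0.96491483  0.30501509]
```

```bash
echo '{"moves":[[0,0,0,0,0],[0,0,0,0,0]]}' > mv.in && python3 drive.py mv.in; python3 -c "
from plant import ctrl
print(ctrl.get_obs()['moment']);print(ctrl.close_job())"
```

```text
clock: 35.83
tool_pos: [0.5491, 0.0475, 0.0844]
orientation: [-179.9, -0.0, -89.1]
force: [-2.7, -1.3, 18.4]
opening: 0.0098
gripper_force: 30.0
[-0.19562017  0.96166368  0.37856385]
the job is handed in; nothing more can be done
None
```

I handed the job in at 35.8 s: the bolts and nut are in the tray (seen in the scene camera), and the key is home at about 20 mm by arm height, still gripped and held clockwise. I judged the stop by the rising torque at about 99° of gripper turn, not from a picture, and did not re-check the bystanders.

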